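Switch the bench drive off and lock its gear with the shaft clip

TASK

Make the bench drive safe and finish fitting its gear: first bring the forward-off-reverse lever on the sloped console from forward back to its centre off notch, without throwing it over into reverse. Then push the open retaining clip that lies on the gear sideways into the groove of the upright shaft until it is fully home. Leave the other things on the bench where they are.

Things in the scene. Friction and masses are not known exactly. Their poses are not given: they have to be found in the camera images.
- switch_box: Green steel switch console, fixed, 135 mm deep (x), 190 mm wide (y), 125 mm high. Origin: centre of its underside; z up; front is -x. Its panel slopes: the panel's outward normal is tilted 30 deg from vertical towards -x. In this frame the lever's pivot is at (-10, 0, 95) mm. A guard hoop above bars the way from straight above: come in from the front, tilted along the panel's normal.
- guard_bar (a point): Middle of the cross bar of the console's guard hoop (8 mm steel rod). The bar runs along the console's y, 90 mm to each side, at x = -46, z = 254 mm of its frame: 85 mm above the knob's place at off. From its ends the hoop runs back (+x) at the same height to x = 62 mm, then down to the console.
- selector (a joint): Angle of the switch lever (rad): 0 = centre off notch, lever square to the panel; +0.55 = forward, leaning to the console's +y; -0.55 = reverse, leaning to -y. Sprung notches at all three: about 5 N at the knob leaves forward; within 0.2 of 0 the spring draws it into off and holds it there with about 4 N; farther out it may hang or go to the outer notch. Starts in or near forward.
- selector_knob (a point): Centre of the black ball knob (28 mm dia) on the 12 mm steel lever, 85 mm from the pivot. At off it lies at (-52, 0, 169) mm in the console's frame; at forward 44 mm to +y of that and 13 mm nearer the panel along its normal. The point's z axis points out along the lever.
- drive_unit: Bench gearbox, fixed: base 170 x 170 mm, green housing, a dark steel gear on top, 182 mm over the teeth, its flat top 80 mm above the bench, and an upright steel shaft in its middle. Origin: centre of the underside, z up. The clip lies on the gear at this frame's -x side (towards the robot) and must slide along about +x to the shaft.
- groove (a point): Point on the shaft's axis in the groove, 83.5 mm above the bench. The groove lies directly on the gear's top face: 10 mm high, core 26 mm dia; above it the shaft's head is 36 mm dia and ends 115 mm above the bench.
- clip_seat (a point): Middle of the slot of the loose retaining clip, half-way through its 7 mm thickness: a flat bare-metal fork, 70 x 74 mm, 0.2 kg. x: from back to open mouth; z up. Slot 32 mm wide, closed end 14.5 mm behind this point, mouth tips 34 mm ahead. Fully home this point is 1 to 2 mm past groove. At the start it is 50 to 62 mm short, flat on the gear, mouth to the shaft; slides with 1 to 3 N.
- clip_lug (a point): Middle of the outer face of the upturned lug at the clip's back, the face to push: 44 mm wide (y), 32 mm high from the gear's top face, 7 mm thick; it is 36.5 mm behind the slot's middle (-x) and 12.5 mm above it. Same axes as clip_seat. At the start the lug may overhang the gear's edge.
- hammer: hammer lying on the bench to the left, bystander. Leave alone.
- wrench: open-ended wrench lying on the bench near the robot, bystander. Leave alone.
- spare_gear: small spare steel gear blank, 64 mm dia, 26 mm high, lying between the two units, bystander. Leave alone.
- bar_stock: flat steel bar 200 x 30 x 12 mm lying to the left, bystander. Leave alone.
- oil_can: steel can 60 mm dia, 130 mm high, standing between the two units, bystander. Leave alone.
- screwdriver: screwdriver lying to the right, bystander. Leave alone.
- clip: The clip itself: origin under the middle of its slot, on its underside; same axes as clip_seat.
Mind the look-alikes: they are no part of the job. Leave any brown look-alike of the clip alone.

How it is judged:
On the way, in this order (a step that is already met when the one before it is completed fails the run):
1. the lever rests in its centre off notch (within 0.12 rad) (value of joint selector between -0.12 and 0.12 rad and velocity of joint selector between -0.2 and 0.2 rad/s), for 0.2 s.
2. the clip sits in the shaft's groove, slot middle within 5 mm of the shaft's axis (horizontal distance between clip_seat and groove below 0.005 m and z of clip_seat in the frame of groove between -0.003 and 0.004 m), for 0.2 s.
At the end, for the whole second after the job is handed in: The lever is in its centre off notch (within 0.12 rad of 0), and the clip lies at rest in the shaft's groove, the middle of its slot within 5 mm of the shaft's axis, level with the groove (no more than 4 mm above or 3 mm below) (all of step 2 and value of joint selector between -0.12 and 0.12 rad and linear speed of clip below 0.01 m/s); the robot touches nothing.
It fails at once if the lever was thrown over into reverse (past -0.3 rad) (value of joint selector below -0.3 rad).
It fails at once if a bystander was moved more than 30 mm (distance of any of hammer, wrench, spare_gear, bar_stock, oil_can, screwdriver from where it was at the start of the episode above 0.03 m).
It also fails if it takes over 54 s, if anything falls off the work surface, if the arm or the gripper's body presses on something with over 40 N, if the wrist force passes 120 N, or if a joint passes its speed limit or range.

ROBOT

A 6-joint arm with a two-finger parallel gripper is mounted at the origin on the work surface. World frame = base frame: x ahead of the robot, y to its left, z up, the work surface at z = 0. Lengths are in m, angles in rad, forces in N, time in s.
With the tool pointing down it reaches from about 0.35 to 0.8 m from the base axis. Payload 7.3 kg.
Tool frame: the origin (TCP) lies between the finger pads; the fingertips stand 25 mm ahead of it and the grasp point (between the pads) lies 6 mm ahead of it (r.tip_extent is the distance from the TCP to the fingertips, in m); z points along the fingers, y is the direction in which the jaws open and shut (so a half turn about z gives the same grasp; the last joint's range is limited). The gripper opens to 85 mm and grips with 20 to 120 N. Pads are 22 mm wide; open, the fingers measure 114 mm over their backs; the gripper's body (76 mm by 85 mm) begins 54 mm behind the grasp point. The pads swing forward as they close: fully open they stand 13 mm farther back than shut.
Start: joints at [1.12, 0.342, 1.524, -0, 1.275, -0.146], TCP at [0.158, 0.501, 0.221] pointing down, gripper open.
Joint ranges: [-2.53, 2.53], [-0.77, 2.02], [0.04, 2.7], [-1, 4.14], [0.28, 2.66], [-3.11, 3.11]. Speed limits (rad/s): [2.57, 2.57, 3.14, 3.14, 3.14, 3.14].

INTERFACE

Orientations are given as a unit quaternion [x, y, z, w].
In Python, from workcell import r, command_gripper, optics gives the robot as it stands. The module is installed in compiled form; this text tells all that it offers. Calls block until the motion is done:
- r.reach(position, orientation): joint-space move of the TCP to a pose.
- r.move_straight(position, orientation=None, speed=0.15, max_force=None): straight line of the TCP; orientation=None keeps the orientation; speed is the mean speed in m/s. With max_force (N) it stops when the force on the tool has changed by that much, and returns True; else False.
- r.movej(angles): joint-space move.
- command_gripper(opening, force=None): finger opening in m; force is the grip in N (None keeps the last); returns when the fingers have stopped.
- r.hold(seconds).
- r.solve_ik(position, orientation): joint angles nearest the present ones, or None.
- r.read_state(): the state.
- optics.get_image(name): name is "scene" or "side" or "wrist"; returns (picture, depth): 480x640x3 uint8, red, green, blue; 480x640 float32, m along the optical axis (not along the pixel's ray), 0 where there is no reading.
- optics.camera_model(name): a dict with "K" (3x3 intrinsics, pixels), "R" (3x3) and "t" (3): a world point X has camera coordinates R X + t; the wrist camera has in their place "tool_from_camera" (4x4, takes a point from camera to tool coordinates, whose origin is the TCP and whose axes are the flange's). Camera axes: x right, y down, z forward; pixel columns grow to the right and rows downward; lengths in m; the calibration is good to about 2 mm. A picture is of the moment at which its call begins: read the wrist's pose just before it. camera_model takes no time and is no camera call.
A pose or a line that the arm cannot do raises r.PlanningError and nothing moves.
- r.finish_job(): hands the job in, once; it reports no verdict.
The state is a dict: "time_s": time; "joint_positions": joint angles; "dq": joint speeds; "tau": joint torques, N m; "eef_pos": TCP position; "eef_rot": TCP orientation; "contact_force": force on the tool from outside, world axes, zero at the start; "torque": the same for the moment, N m; "grip_width": finger opening in m.
Only numpy, scipy, OpenCV 4.12 (cv2) and the standard library are available. Lean on these libraries where they do the work, as an engineer would, in place of code of your own. Each camera call takes 0.05 s, during which the arm holds its last target.

## Working session

There is one attempt and no reset: what is moved stays moved. The work goes in short steps, each a Python script; the robot and the scene stay as the last script left them, time stands still between calls to the robot, and variables do not carry over. Pictures are saved under pics/ and viewed, and the job is handed in when it is done.

```bash
mkdir -p pics
python3 - <<'E'
from workcell import r,optics
import cv2,numpy as np
for n in("scene","side","wrist"):
    p,d=optics.get_image(n); cv2.imwrite(f"pics/{n}0.png",p[:,:,::-1]); np.savez(f"{n}0.npz",p=p,d=d)
    m=optics.camera_model(n); print(n,{k:np.round(v,4).tolist() for k,v in m.items()})
print(r.read_state())
E
```

```text
scene {'K': [[505.9004, 0.0, 327.4146], [0.0, 505.9004, 241.0649], [0.0, 0.0, 1.0]], 'R': [[0.1819, 0.9833, -0.0101], [0.7315, -0.1421, -0.6669], [-0.6572, 0.1139, -0.7451]], 't': [-0.13, -0.3619, 1.8807]}
side {'K': [[623.977, 0.0, 317.8729], [0.0, 623.977, 229.434], [0.0, 0.0, 1.0]], 'R': [[0.7991, -0.6011, -0.006], [-0.4117, -0.5399, -0.7342], [0.4381, 0.5891, -0.679]], 't': [-0.4745, 0.3724, 1.2717]}
wrist {'K': [[376.065, 0.0, 315.2889], [0.0, 376.065, 241.6122], [0.0, 0.0, 1.0]], 'tool_from_camera': [[0.0011, -0.9448, -0.3275, 0.0836], [1.0, 0.0007, 0.0013, 0.0001], [-0.001, -0.3275, 0.9448, -0.1532], [0.0, 0.0, 0.0, 1.0]]}
{'time_s': 0.15, 'joint_positions': array([ 1.12001383e+00,  3.42558517e-01,  1.52478513e+00,  5.15845189e-06,
        1.27541525e+00, -1.45998483e-01]), 'dq': array([ 0.00036106, -0.00179319, -0.00197917,  0.00052728,  0.00133414,
        0.00036405]), 'tau': array([ 1.89246108e-03, -4.33910429e+01, -2.46146876e+01, -2.46994905e-04,
        5.76103615e-03, -1.55185364e-05]), 'eef_pos': array([0.15738536, 0.50052832, 0.22069213]), 'eef_rot': array([ 1.51803570e-01,  9.88410510e-01, -5.56627555e-04, -1.73785087e-04]), 'contact_force': array([-0.59682431, -0.19105233, -0.43351394]), 'torque': array([-0.02678326, -0.00341242, -0.01108873]), 'grip_width': 0.08514153905134311}
```

View pics/scene0.png

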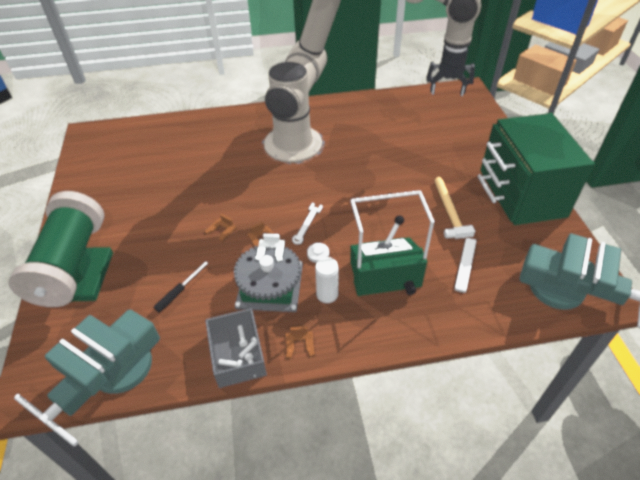

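View pics/side0.png

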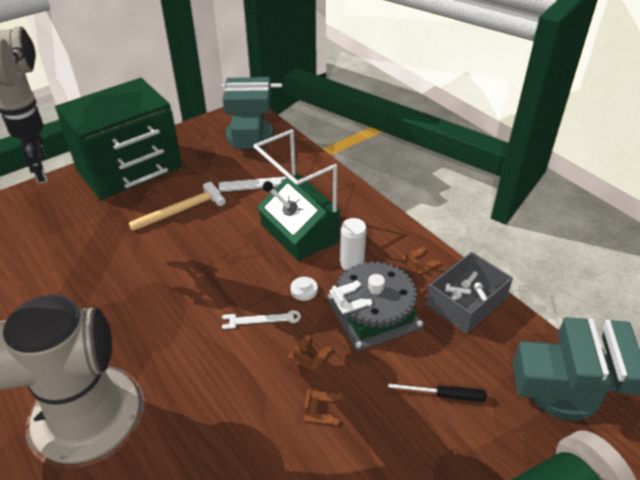

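The console is at scene (388,262) with its black knob at (399,220). The gear is at (268,272) and the bare-metal clip on it is at (268,247). Next I'll enlarge crops of both.

Run:
```python
import cv2,numpy as np
s=cv2.imread("pics/scene0.png");t=cv2.imread("pics/side0.png")
def c(i,x,y,w,h,k):return cv2.resize(i[y:y+h,x:x+w],(w*k,h*k),interpolation=cv2.INTER_CUBIC)
a=cv2.resize(c(s,225,185,220,130,4),(800,473))
cv2.imwrite("pics/c1.png",a[:, :])
cv2.imwrite("pics/c2.png",cv2.resize(t[120:350,230:430],(696,600*800//800),interpolation=cv2.INTER_CUBIC))
```

```text
(no output)
```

View pics/c1.png

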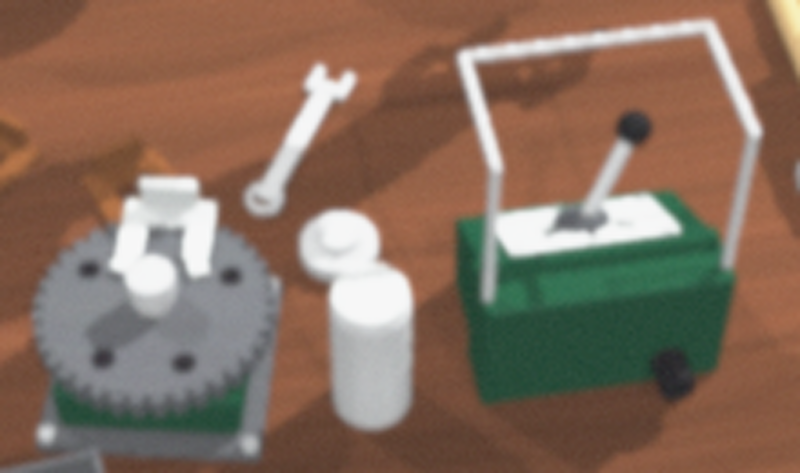

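View pics/c2.png

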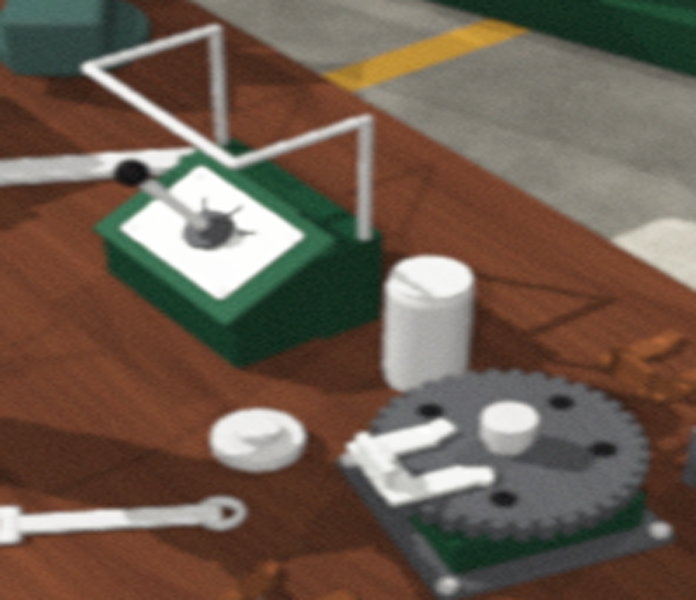

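```bash
cat > h.py <<'E'
import numpy as np,cv2
from workcell import r,optics
from scipy.spatial.transform import Rotation as Ro
def cam(n,st=None):
    m=optics.camera_model(n)
    if n=="wrist":
        T=np.eye(4);T[:3,:3]=Ro.from_quat(st["eef_rot"]).as_matrix();T[:3,3]=st["eef_pos"]
        W=T@np.array(m["tool_from_camera"]);return np.array(m["K"]),W[:3,:3],W[:3,3]
    R=np.array(m["R"]);return np.array(m["K"]),R.T,-R.T@np.array(m["t"])
def rays(c,uv):
    K,R,o=c;uv=np.atleast_2d(uv).astype(float)
    d=np.c_[uv,np.ones(len(uv))]@np.linalg.inv(K).T
    return o,d@R.T   # scaled so depth*d
def onplane(c,uv,z):
    o,d=rays(c,uv);return o+d*((z-o[2])/d[:,2])[:,None]
def tri(*cu):
    A=np.zeros((3,3));b=np.zeros(3);L=[]
    for c,uv in cu:
        o,d=rays(c,uv);d=d[0]/np.linalg.norm(d[0]);P=np.eye(3)-np.outer(d,d);A+=P;b+=P@o;L.append((P,o))
    x=np.linalg.solve(A,b);return x,[float(np.linalg.norm(P@(x-o)))for P,o in L]
def cloud(c,d):
    v,u=np.mgrid[:480,:640];o,dd=rays(c,np.c_[u.ravel(),v.ravel()])
    return (o+dd*d.reshape(-1,1)).reshape(480,640,3)
E
python3 - <<'E'
from h import *
np.set_printoptions(precision=4,suppress=True)
S=cam("scene");D=cam("side")
def side(x,y):return [230+x/3.48,120+y/2.609]
def sc(x,y):return [225+x/3.636,185+y/3.638]
for n,a,b in [("barL",(712,25),(90,68)),("barR",(462,55),(235,162)),("knob",(633,128),(132,172)),("hoopbackL",(755,132),(217,30)),("hoopbackR",(497,165),(370,120)),("shafttop",(152,270),(508,422))]:
    print(n,tri((S,sc(*a)),(D,side(*b))))
for n,c in(("scene",S),("side",D)):
    f=np.load(n+"0.npz");P=cloud(c,f["d"]);p=f["p"];g=cv2.cvtColor(p,cv2.COLOR_RGB2HSV)
    # gear top
    roi=(abs(P[...,0]-.55)<.3)&(f["d"]>0)
    m=roi&(P[...,2]>.070)&(P[...,2]<.079+.012)
    lab=cv2.connectedComponentsWithStats(m.astype(np.uint8))
    for i in range(1,lab[0]):
        s=lab[2][i]
        if s[4]>150: 
            Q=P[lab[1]==i]; print(n,"comp",s,Q.mean(0),Q.min(0),Q.max(0))
E
```

```text
barL (array([0.6048, 0.2692, 0.2518]), [0.004267442767480131, 0.0042674427674801235])
barR (array([0.6012, 0.0868, 0.2544]), [0.002224705879005663, 0.0022247058790058113])
knob (array([0.6034, 0.2216, 0.156 ]), [0.002016681060481247, 0.002016681060481292])
hoopbackL (array([0.7123, 0.2662, 0.2513]), [0.003695555543125556, 0.0036955555431257415])
hoopbackR (array([0.71  , 0.0856, 0.2525]), [0.004332811139676736, 0.0043328111396767465])
shafttop (array([ 0.6353, -0.154 ,  0.1094]), [0.004523066062357667, 0.004523066062357649])
scene comp [501 184  78  27 410] [0.534  0.681  0.0802] [0.44   0.6066 0.07  ] [0.5562 0.8103 0.091 ]
scene comp [ 234  240   67   58 2670] [ 0.6452 -0.1528  0.0801] [ 0.5378 -0.2441  0.0701] [ 0.7332 -0.0626  0.091 ]
scene comp [524 258  46  29 215] [0.7998 0.5672 0.0805] [0.7349 0.5328 0.0701] [0.8473 0.6277 0.091 ]
scene comp [354 264  72  19 343] [0.7239 0.1682 0.0806] [0.6747 0.081  0.07  ] [0.731  0.2695 0.091 ]
scene comp [ 24 298  48   7 202] [ 0.6416 -0.7234  0.0811] [ 0.6283 -0.7846  0.0701] [ 0.6543 -0.6637  0.091 ]
side comp [  0   0  94  19 438] [0.5614 1.8298 0.0803] [0.4013 1.7742 0.07  ] [0.762  1.8769 0.091 ]
side comp [230 113  32  25 215] [0.7456 0.5573 0.0814] [0.7035 0.5267 0.07  ] [0.8293 0.6051 0.0909]
side comp [ 67 144 112  39 519] [0.3886 0.6259 0.0787] [0.2874 0.6007 0.07  ] [0.5465 0.8104 0.0909]
side comp [258 194  82  49 998] [0.6241 0.149  0.0805] [0.5866 0.0741 0.07  ] [0.7237 0.2679 0.091 ]
side comp [ 330  262   86   64 3592] [ 0.6324 -0.163   0.0791] [ 0.5358 -0.2483  0.0701] [ 0.7311 -0.0623  0.091 ]
side comp [516 345  54  44 433] [ 0.7427 -0.5261  0.0806] [ 0.713  -0.5748  0.07  ] [ 0.7801 -0.4532  0.091 ]
```

Forward knob candidates:
- The black lever knob at scene (399,220), triangulated to (0.603, 0.222, 0.156). This matches the place predicted from the guard bar to within 2 mm.
- A black knob on the console's back at (409,287), which isn't the lever.

Clip candidates:
- The bare-metal fork on the gear at (268,247). I choose this one.
- Brown forks at (220,227), (262,235) and (300,340), which are look-alikes.

The crops above confirm both choices. Next I'll go to a pre-pose in front of the console.

```bash
cat >> h.py <<'E'
TILT=np.deg2rad(35)
def Rtilt(t):
    z=np.array([np.sin(t),0,-np.cos(t)]);y=np.array([0,1.,0]);return np.c_[np.cross(y,z),y,z]
def quat(R):return Ro.from_matrix(R).as_quat()
E
python3 - <<'E'
from h import *
np.set_printoptions(precision=4,suppress=True)
R=Rtilt(TILT);k=np.array([.6034,.2216,.157])
command_gripper(.055)
r.reach(k-R[:,2]*.126,quat(R))
st=r.read_state();p,d=optics.get_image("wrist");np.savez("w1.npz",p=p,d=d,**{a:st[a] for a in("eef_pos","eef_rot")})
cv2.imwrite("pics/w1.png",p[:,:,::-1]);print(st["time_s"],st["eef_pos"],st["grip_width"])
c=cam("wrist",st);K,Rc,o=c;q=(k-o)@Rc;print(K@q/q[2])
E
```

```text
Traceback (most recent call last):
NameError: name 'command_gripper' is not defined
```

```bash
sed -i 's/import r,optics/import r,optics,command_gripper/' h.py
python3 - <<'E'
from h import *
np.set_printoptions(precision=4,suppress=True)
R=Rtilt(TILT);k=np.array([.6034,.2216,.157])
command_gripper(.055)
r.reach(k-R[:,2]*.126,quat(R))
st=r.read_state();p,d=optics.get_image("wrist");np.savez("w1.npz",p=p,d=d,**{a:st[a] for a in("eef_pos","eef_rot")})
cv2.imwrite("pics/w1.png",p[:,:,::-1]);print(st["time_s"],st["eef_pos"],st["grip_width"])
c=cam("wrist",st);K,Rc,o=c;q=(k-o)@Rc;print(K@q/q[2])
E
```

```text
2.225 [0.5309 0.2222 0.2602] 0.05511991749289838
[314.0715 225.6815   1.    ]
```

View pics/w1.png

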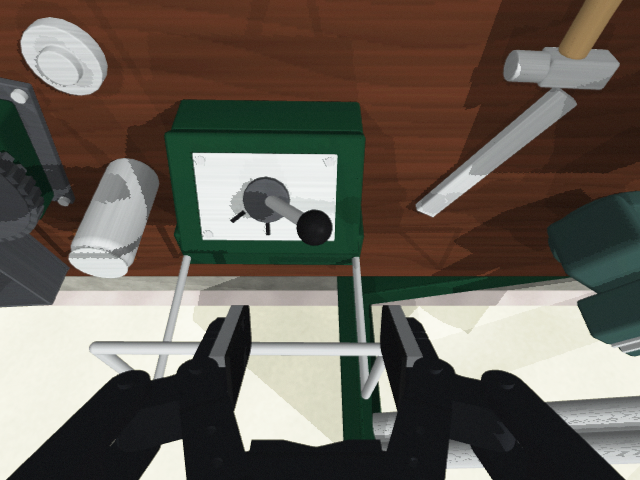

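The wrist view shows the knob at (314,227) against a predicted (314,226), so it's centred between the fingers. The guard bar stays clear behind them. I'll advance, straddle the knob loosely and carry it to off.

Run:
```python
from h import *
np.set_printoptions(precision=4,suppress=True)
R=Rtilt(TILT);k=np.array([.6034,.2216,.157]);z=R[:,2]
print(r.move_straight(k-z*.006,quat(R),speed=.08,max_force=15), r.read_state()["contact_force"])
command_gripper(.036)
st=r.read_state();print(st["contact_force"],st["grip_width"])
off=k+np.array([-.0065,-.045,.0115])
mid=k+np.array([-.005,-.024,.008])
print(r.move_straight(mid-z*.006,speed=.05,max_force=25),r.read_state()["contact_force"])
print(r.move_straight(off-z*.006,speed=.04,max_force=25),r.read_state()["contact_force"])
r.hold(.3);st=r.read_state();print(st["contact_force"],st["eef_pos"],st["time_s"],"tgt",off-z*.006)
p,d=optics.get_image("wrist");cv2.imwrite("pics/w2.png",p[:,:,::-1])
```

```text
False [ 0.5448 -0.6743 -0.2821]
[-0.2087  0.4318 -0.5694] 0.03586845711025964
False [0.3937 0.68   0.3937]
False [0.7996 0.0538 0.2291]
[-0.438  -0.1219 -0.7959] [0.5934 0.1768 0.1733] 5.9 tgt [0.5935 0.1766 0.1734]
```

View pics/w2.png

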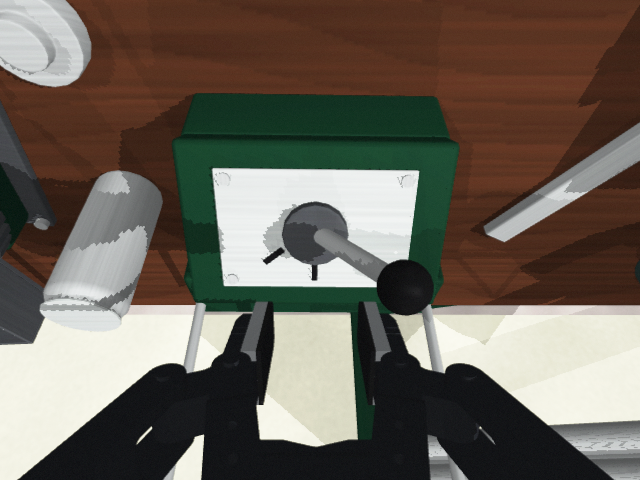

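The knob at (404,288) is still forward, so the fingers passed beside it. I'll check the geometry using the wrist depth.

Run:
```python
from h import *
np.set_printoptions(precision=4,suppress=True)
f=np.load("w1.npz");c=cam("wrist",f);P=cloud(c,f["d"])
print("w1 knob surf",P[227,314],P[220:234:4,308:322:4].reshape(-1,3).mean(0))
st=r.read_state();p,d=optics.get_image("wrist");c2=cam("wrist",st);P2=cloud(c2,d)
print("now knob surf",P2[288,404], "cam",c2[2], "depth",d[288,404])
K,Rc,o=c2
for n,X in(("tcp",st["eef_pos"]),("tip",st["eef_pos"]+Rtilt(TILT)[:,2]*.025),("knobfwd",[.6034,.2216,.157])):
    q=(np.array(X)-o)@Rc;print(n,K@q/q[2],q)
print("finger pts",P2[310,265],P2[310,372])
K1,R1,o1=c
print(tri((c,[314,227]),(c2,[404,288])),tri((c,[314,227]),(cam("scene"),[399.1,220.2]),(cam("side"),[267.9,185.9])))
print(Ro.from_quat(st["eef_rot"]).as_matrix())
```

```text
w1 knob surf [0.5931 0.2216 0.1663] [0.5931 0.2216 0.1654]
now knob surf [0.5918 0.218  0.1656] cam [0.4376 0.1765 0.2504] depth 0.17472054
tcp [315.2347 304.928    1.    ] [-0.      0.0289  0.1714]
tip [315.1613 281.4622   1.    ] [-0.0001  0.0207  0.1951]
knobfwd [404.2767 284.217    1.    ] [0.0448 0.0214 0.1892]
finger pts [0.5729 0.157  0.1857] [0.5731 0.199  0.1856]
(array([0.603 , 0.2213, 0.159 ]), [0.0003891723011831761, 0.0003891723011832221]) (array([0.6039, 0.2214, 0.1568]), [0.0008547407879476857, 0.0018175719674739833, 0.002265520698171792])
[[-0.8192 -0.0003  0.5735]
 [-0.0002  1.      0.0002]
 [-0.5735 -0.     -0.8192]]
```

Run:
```python
from h import *
np.set_printoptions(precision=4,suppress=True)
print("tip_extent",r.tip_extent)
st=r.read_state();p,d=optics.get_image("wrist")
m=np.array(optics.camera_model("wrist")["tool_from_camera"]);K=np.array(optics.camera_model("wrist")["K"])
for u in(264,266,366):
  for v in range(296,350,6):
    q=np.linalg.inv(K)@[u,v,1]*d[v,u];print(u,v,d[v,u],m[:3,:3]@q+m[:3,3])
s,_=optics.get_image("side");cv2.imwrite("pics/s3.png",cv2.resize(s[100:260,200:400,::-1],(800,640//1))[:600])
```

```text
tip_extent 0.025
264 296 0.27372086 [-0.0437 -0.0372  0.0932]
264 302 0.15253009 [ 0.0103 -0.0208 -0.0164]
264 308 0.1492848 [ 0.0096 -0.0204 -0.0201]
264 314 0.14432557 [ 0.0099 -0.0197 -0.0252]
264 320 0.13940297 [ 0.0103 -0.019  -0.0303]
264 326 0.13647994 [ 0.0098 -0.0186 -0.0336]
264 332 0.13301669 [ 0.0097 -0.0182 -0.0373]
264 338 0.13104445 [ 0.0088 -0.0179 -0.0397]
264 344 0.13075376 [ 0.007  -0.0179 -0.0406]
266 296 0.2758389 [-0.0447 -0.036   0.0951]
266 302 0.1535539 [ 0.0098 -0.0201 -0.0155]
266 308 0.1490215 [ 0.0098 -0.0195 -0.0203]
266 314 0.14346868 [ 0.0103 -0.0188 -0.026 ]
266 320 0.14137217 [ 0.0093 -0.0185 -0.0286]
266 326 0.13607405 [ 0.01   -0.0179 -0.0339]
266 332 0.13708666 [ 0.0074 -0.018  -0.0338]
266 338 0.13641502 [ 0.0057 -0.0179 -0.0351]
266 344 0.13678668 [ 0.0034 -0.018  -0.0355]
366 296 0.27538887 [-0.0444  0.0373  0.0946]
366 302 0.15289588 [ 0.0102  0.0206 -0.0161]
366 308 0.14935517 [ 0.0096  0.0201 -0.0201]
366 314 0.14382392 [ 0.0102  0.0194 -0.0257]
366 320 0.13980837 [ 0.0101  0.0188 -0.03  ]
366 326 0.13616104 [ 0.01    0.0183 -0.0339]
366 332 0.1343697 [ 0.0089  0.0181 -0.0362]
366 338 0.13211343 [ 0.0082  0.0178 -0.0388]
366 344 0.13436456 [ 0.0049  0.0181 -0.0376]
```

View pics/s3.png

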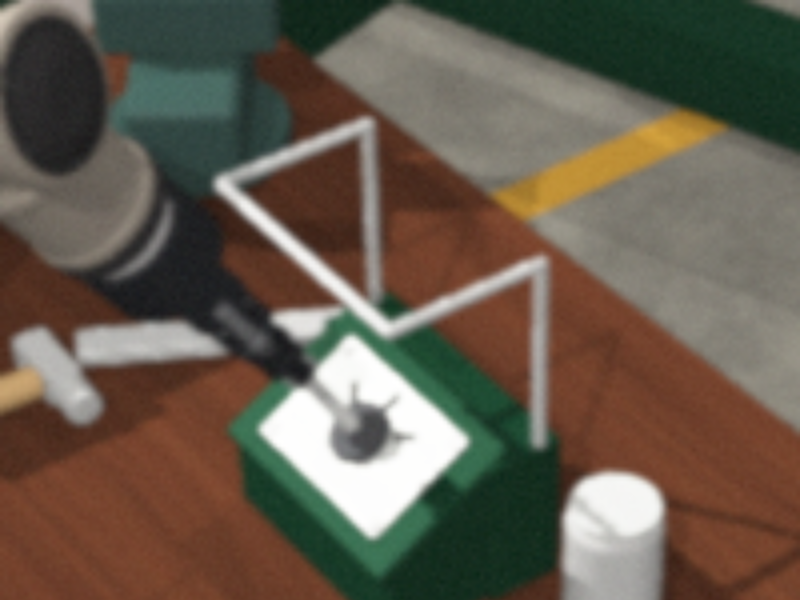

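The fingertips appear at tool z ≈ -16 mm, about 35 mm short of the stated +25. I'll back off and look at the fingers at several openings before trusting either number.

Run:
```python
from h import *
np.set_printoptions(precision=4,suppress=True)
R=Rtilt(TILT);st=r.read_state()
r.move_straight(st["eef_pos"]-R[:,2]*.1,speed=.15)
m=np.array(optics.camera_model("wrist")["tool_from_camera"]);K=np.array(optics.camera_model("wrist")["K"])
v,u=np.mgrid[:480,:640]
for w in(.036,.0):
    command_gripper(w)
    p,d=optics.get_image("wrist");cv2.imwrite(f"pics/g{int(w*1000)}.png",p[:,:,::-1])
    X=((np.c_[u.ravel(),v.ravel(),np.ones(u.size)]@np.linalg.inv(K).T)*d.reshape(-1,1))@m[:3,:3].T+m[:3,3]
    s=(d.ravel()>0)&(abs(X[:,1])<.035)&(abs(X[:,0])<.015)&(X[:,2]<.04)
    print(w,np.percentile(X[s,2],[50,90,99,100]),r.read_state()["grip_width"],r.read_state()["time_s"])
q,_=optics.get_image("side");cv2.imwrite("pics/s4.png",cv2.resize(q[60:260,130:380,::-1],(800,600)))
q,_=optics.get_image("scene");cv2.imwrite("pics/s5.png",cv2.resize(q[120:300,300:500,::-1],(660,600)))
```

```text
0.036 [-0.0617 -0.028  -0.0152 -0.0105] 0.03607816791563783 7.1833
0.0 [-0.0664 -0.0406 -0.0182 -0.0118] 0.0002092819388435489 7.6667
```

View pics/g0.png

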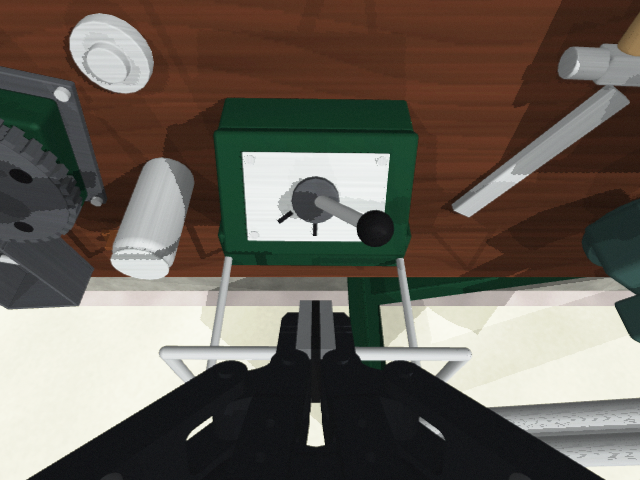

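View pics/s4.png

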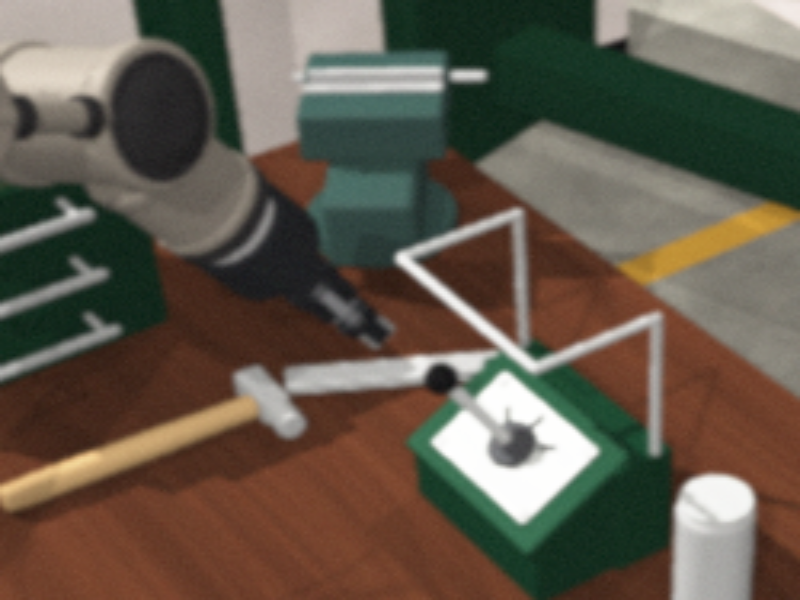

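View pics/s5.png

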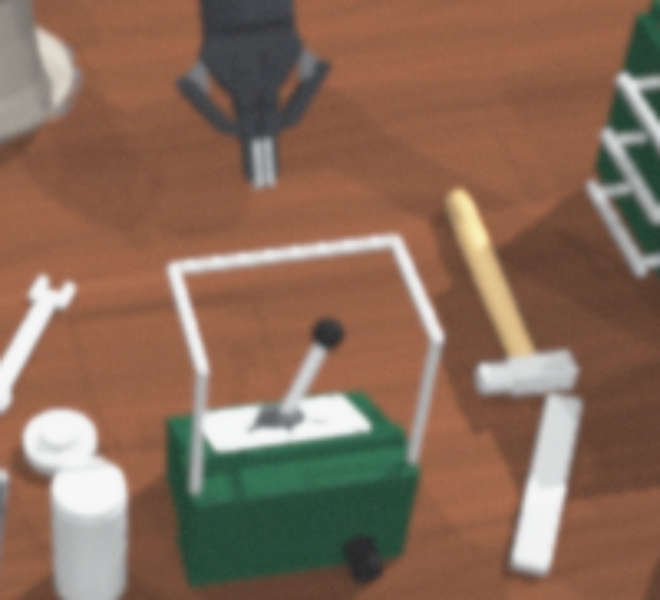

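Run:
```python
from h import *
np.set_printoptions(precision=4,suppress=True)
st=r.read_state()
x,e=tri((cam("scene"),[379.7,175.2]),(cam("side"),[250.3,171.7]))
print(x,e,Ro.from_quat(st["eef_rot"]).as_matrix().T@(x-st["eef_pos"]),st["eef_pos"])
```

```text
[0.5315 0.1767 0.2631] [0.0036898210742654365, 0.003689821074265315] [-0.0007 -0.     -0.0089] [0.5361 0.1767 0.2553]
```

Both measurements (triangulated -9 mm, depth -11 mm) put the real tips at tool z ≈ -10 mm when shut, not +25. I'll go by that and repeat the straddle about 35 mm deeper.

Run:
```python
from h import *
np.set_printoptions(precision=4,suppress=True)
R=Rtilt(TILT);k=np.array([.603,.2215,.1585]);z=R[:,2];A=.029
command_gripper(.055)
r.move_straight(k-z*.06,quat(R),speed=.15)
print(r.move_straight(k+z*A,quat(R),speed=.08,max_force=12), r.read_state()["contact_force"])
command_gripper(.036,20)
st=r.read_state();print(st["contact_force"],st["grip_width"],st["eef_pos"],k+z*A,st["time_s"])
p,d=optics.get_image("wrist");cv2.imwrite("pics/w5.png",p[:,:,::-1])
```

```text
False [-0.0464  0.5643 -0.0731]
[-0.4788  0.3953 -0.1987] 0.03604169291942579 [0.6197 0.2216 0.1351] [0.6196 0.2215 0.1347] 10.5583
```

View pics/w5.png

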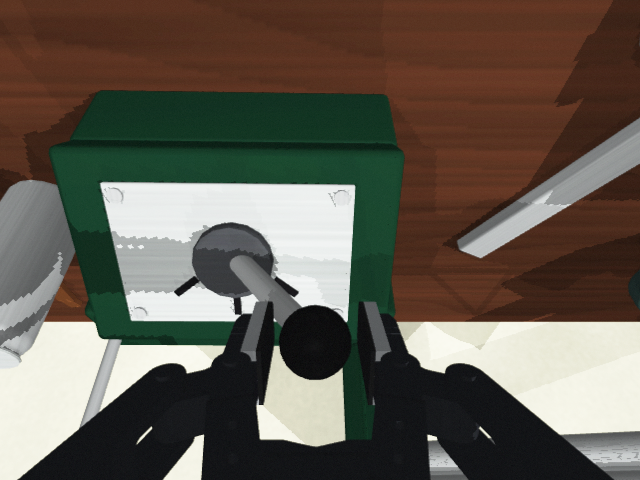

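The knob at (315,343) is now straddled squarely between the pads. I'll carry it to off.

Run:
```python
from h import *
np.set_printoptions(precision=4,suppress=True)
R=Rtilt(TILT);k=np.array([.603,.2215,.1585]);z=R[:,2];A=.029
for o in([-.005,-.024,.008],[-.0065,-.045,.0115]):
    print(r.move_straight(k+o+z*A,speed=.05,max_force=25),r.read_state()["contact_force"])
r.hold(.3);st=r.read_state();print(st["contact_force"],st["eef_pos"],st["time_s"])
p,d=optics.get_image("wrist");cv2.imwrite("pics/w6.png",p[:,:,::-1])
```

```text
False [-1.0001  2.6714  1.7497]
False [ 0.0234 -0.0139 -0.155 ]
[ 0.001  -0.1685  0.2428] [0.6131 0.1767 0.1461] 12.15
```

View pics/w6.png

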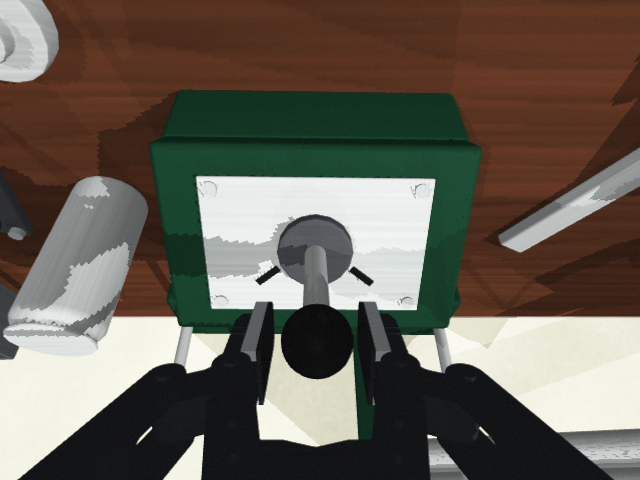

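The lever stands square at off, with no force on the tool. I'll withdraw and go to look down on the gear.

Run:
```python
from h import *
np.set_printoptions(precision=4,suppress=True)
R=Rtilt(TILT);z=R[:,2]
command_gripper(.046)
st=r.read_state();r.move_straight(st["eef_pos"]-z*.14,speed=.15)
r.reach([.52,-.155,.30],quat(Rtilt(0)))
st=r.read_state();p,d=optics.get_image("wrist");np.savez("w7.npz",p=p,d=d,**{a:st[a] for a in("eef_pos","eef_rot")})
cv2.imwrite("pics/w7.png",p[:,:,::-1]);print(st["time_s"],st["eef_pos"],st["contact_force"])
q,_=optics.get_image("side");cv2.imwrite("pics/s7.png",cv2.resize(q[120:350,230:430,::-1],(600,600)))
```

```text
14.8083 [ 0.52   -0.1542  0.2994] [-0.8268 -0.0153  0.0639]
```

View pics/w7.png

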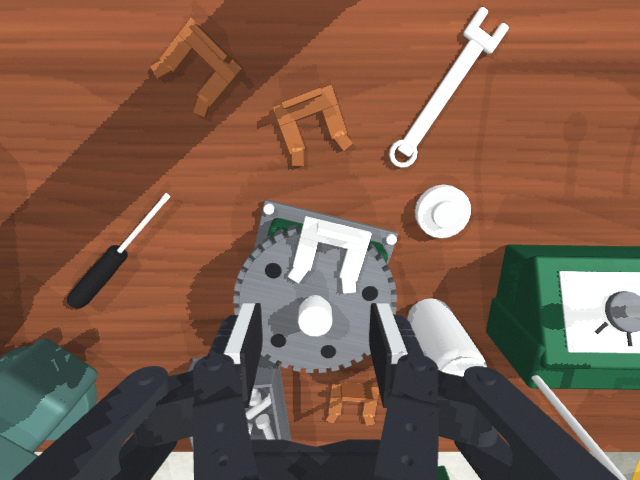

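View pics/s7.png

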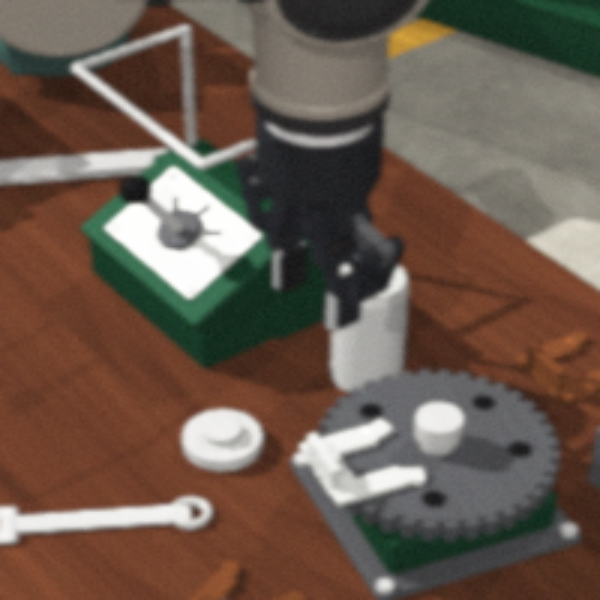

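The wrist view shows the bare clip on the gear (lug ~(337,228), tips ~(299,275) and (349,285)) and the shaft at (315,316). Next I'll measure both from the depth and cast rays.

Run:
```python
from h import *
np.set_printoptions(precision=4,suppress=True)
# lever check
for n,X in(("fwd",[.603,.2215,.1585]),("off",[.5965,.1775,.17])):
    K,R,o=cam("side");q=(np.array(X)-o)@R;u=K@q/q[2];print(n,"side px crop",(u[0]-230)*3,(u[1]-120)*600/230)
f=np.load("w7.npz");c=cam("wrist",f);P=cloud(c,f["d"]);g=cv2.cvtColor(f["p"],cv2.COLOR_RGB2GRAY)
X=P[...,0];Y=P[...,1];Z=P[...,2]
near=(abs(X-.62)<.13)&(abs(Y+.155)<.1)
def rep(n,m):
    m=m.astype(np.uint8);L=cv2.connectedComponentsWithStats(m)
    i=1+np.argmax(L[2][1:,4]);mm=L[1]==i;Q=P[mm];print(n,L[2][i],Q.mean(0),"z",np.percentile(Q[:,2],[5,50,95]));return mm
sh=rep("shaft top",near&(Z>.106)&(Z<.125)&(X>.6))
cs,_=cv2.findContours(sh.astype(np.uint8),0,1);e=cv2.fitEllipse(max(cs,key=len));print(e,onplane(c,[e[0]],.115))
gear=near&(Z>.07)&(Z<.084)&(g<170);rep("gear",gear)
clip=rep("clip",near&(g>150)&(Z>.081)&(Z<.125)&(X<.615))
im=np.zeros((480,640),np.uint8);im[clip]=255
lug=clip&(Z>.106);rep("lugtop",lug)
Q=P[lug][:,:2];print("lug rect",cv2.minAreaRect(Q.astype(np.float32)))
fl=clip&(Z<.093);Q=P[fl][:,:2];print("flat rect",cv2.minAreaRect(Q.astype(np.float32)))
cv2.imwrite("pics/m7.png",np.hstack([cv2.resize(f["p"][200:340,225:405,::-1],(400,311),interpolation=cv2.INTER_CUBIC),cv2.resize(cv2.cvtColor(im[200:340,225:405]//2+fl[200:340,225:405]*100,cv2.COLOR_GRAY2BGR),(400,311),interpolation=0)]))
```

```text
fwd side px crop 111.4641283329222 168.70387705211405
off side px crop 133.8627012542163 185.13649661192485
shaft top [298 302  35  34 923] [ 0.6373 -0.1541  0.1146] z [0.1091 0.1152 0.1164]
((314.86407470703125, 318.76531982421875), (33.054466247558594, 33.845542907714844), 98.79816436767578) [[ 0.637  -0.1541  0.115 ]]
gear [  234   226   163   147 13072] [ 0.6383 -0.1568  0.0802] z [0.0787 0.0803 0.0816]
clip [ 288  216   84   73 2885] [ 0.5693 -0.1379  0.0913] z [0.0858 0.0876 0.1125]
lugtop [317 227  45  18 390] [ 0.548  -0.131   0.1118] z [0.1077 0.1121 0.1135]
lug rect ((0.5487964749336243, -0.1310970038175583), (0.043941982090473175, 0.007595445029437542), 76.41201782226562)
flat rect ((0.5817415714263916, -0.13974657654762268), (0.07334838062524796, 0.07620524615049362), 75.5042495727539)Traceback (most recent call last):
  File "<stdin>", line 20, in <module>
cv2.error: OpenCV(4.12.0) /io/opencv/modules/imgproc/src/color.simd_helpers.hpp:94: error: (-2:Unspecified error) in function 'cv::impl::{anonymous}::CvtHelper<VScn, VDcn, VDepth, sizePolicy>::CvtHelper(cv::InputArray, cv::OutputArray, int) [with VScn = cv::impl::{anonymous}::Set<1>; VDcn = cv::impl::{anonymous}::Set<3, 4>; VDepth = cv::impl::{anonymous}::Set<0, 2, 5>; cv::impl::{anonymous}::SizePolicy sizePolicy = cv::impl::<unnamed>::NONE; cv::InputArray = const cv::_InputArray&; cv::OutputArray = const cv::_OutputArray&]'
> Unsupported depth of input image:
>     'VDepth::contains(depth)'
> where
>     'depth' is 4 (CV_32S)
```

The lever is confirmed: the knob is at side-crop (135,188) against (134,185) predicted for off and (111,169) for forward.

The shaft axis is at (0.637, -0.154). The clip's slot middle is about (0.582, -0.139), 57 mm short, and it heads about -14.5°. I'll come down behind the lug with the finger sides facing it.

Run:
```python
from h import *
np.set_printoptions(precision=4,suppress=True)
a=np.deg2rad(-14.5);dx=np.array([np.cos(a),np.sin(a),0]);S=np.array([.637,-.154,0])
R=Ro.from_euler("z",a).as_matrix()@Rtilt(0)
command_gripper(.014)
p0=S-dx*.122
r.reach(p0+[0,0,.20],quat(R))
print(r.move_straight(p0+[0,0,.080],quat(R),speed=.12,max_force=10))
st=r.read_state();print(st["eef_pos"],st["contact_force"],st["time_s"],st["grip_width"])
p,d=optics.get_image("wrist");cv2.imwrite("pics/w8.png",p[:,:,::-1])
q,_=optics.get_image("side");cv2.imwrite("pics/s8.png",cv2.resize(q[200:350,280:430,::-1],(600,600)))
m=np.array(optics.camera_model("wrist")["tool_from_camera"]);K=np.array(optics.camera_model("wrist")["K"])
v,u=np.mgrid[:480,:640]
X=((np.c_[u.ravel(),v.ravel(),np.ones(u.size)]@np.linalg.inv(K).T)*d.reshape(-1,1))@m[:3,:3].T+m[:3,3]
s=(d.ravel()>0)&(abs(X[:,1])<.03)&(abs(X[:,0])<.0125)&(X[:,2]<.04)
print(np.percentile(X[s,2],[50,90,99,100]))
```

```text
False
[ 0.5195 -0.1237  0.0808] [-1.307   0.5018 -0.8455] 16.9667 0.013685989493320486
[-0.0619 -0.0305 -0.016  -0.0102]
```

View pics/w8.png

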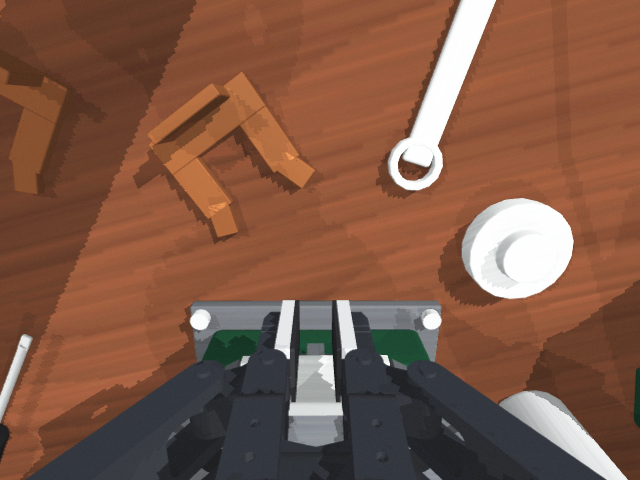

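View pics/s8.png

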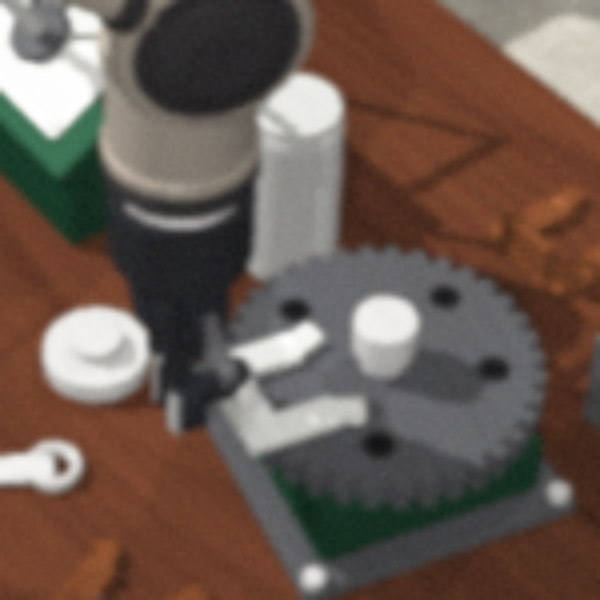

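The lug is centred ahead of the fingers at (315,370) and the clip is square to the tool. I'll push gently until the force rises.

Run:
```python
from h import *
np.set_printoptions(precision=4,suppress=True)
a=np.deg2rad(-14.5);dx=np.array([np.cos(a),np.sin(a),0]);S=np.array([.637,-.154,0])
def where():
    st=r.read_state();return (S-st["eef_pos"])@dx,st["contact_force"]@dx,st["contact_force"],round(st["time_s"],2)
print(where())
for D,v in((.056,.05),(.050,.03),(.042,.02)):
    h=r.move_straight(S-dx*D+[0,0,.080],speed=v,max_force=12);print(h,*where())
    if h:break
p,d=optics.get_image("wrist");cv2.imwrite("pics/w9.png",p[:,:,::-1])
q,_=optics.get_image("side");cv2.imwrite("pics/s9.png",cv2.resize(q[200:350,280:430,::-1],(600,600)))
```

```text
(np.float64(0.1214451412666947), np.float64(-0.11678294165128689), array([-0.0364,  0.3256, -0.8064]), 17.07)
False 0.055878231120642496 -0.1716543637657257 [-0.2118 -0.1332 -0.9092] 18.53
False 0.04948949836477038 0.8514180878039496 [ 0.68   -0.7711  0.0559] 18.88
True 0.043900451148206586 -0.17544939015478608 [-0.3328 -0.586  -0.7898] 19.33
```

View pics/s9.png

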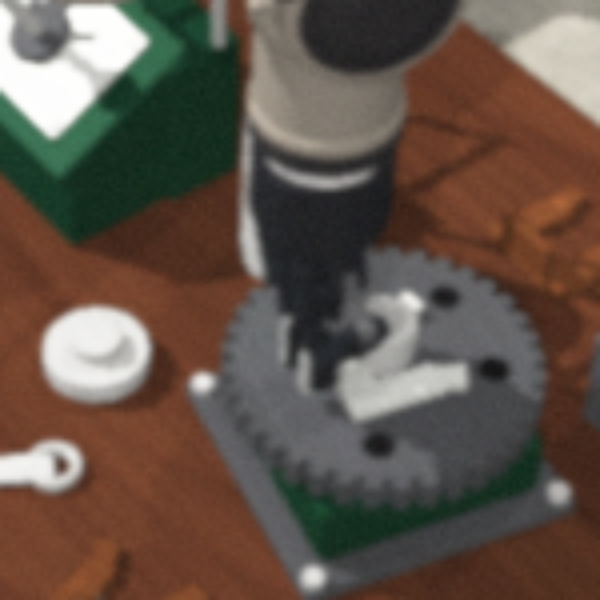

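View pics/w9.png

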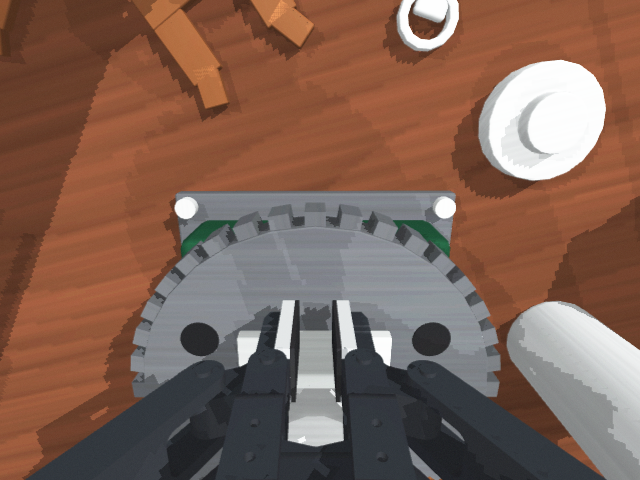

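The push stopped on a force rise close to the expected home position. I'll back off and look from above.

Run:
```python
from h import *
np.set_printoptions(precision=4,suppress=True)
a=np.deg2rad(-14.5);dx=np.array([np.cos(a),np.sin(a),0]);S=np.array([.637,-.154,0])
R=Ro.from_euler("z",a).as_matrix()@Rtilt(0)
r.move_straight(S-dx*.10+[0,0,.080],speed=.12)
r.move_straight(S-dx*.14+[0,0,.25],quat(R),speed=.2)
r.hold(.3)
st=r.read_state();p,d=optics.get_image("wrist");cv2.imwrite("pics/w10.png",p[:,:,::-1]);print(st["time_s"])
c=cam("wrist",st);P=cloud(c,d);g=cv2.cvtColor(p,cv2.COLOR_RGB2GRAY);X,Y,Z=P[...,0],P[...,1],P[...,2]
near=(np.hypot(X-S[0],Y-S[1])<.085)&(g>120)
sh=near&(Z>.1135)&(np.hypot(X-S[0],Y-S[1])<.022)
cs,_=cv2.findContours(sh.astype(np.uint8),0,1);e=cv2.fitEllipse(max(cs,key=len));ctr=onplane(c,[e[0]],.115)[0];print("shaft",ctr,e)
rel=(P-ctr)[...,:2]@dx[:2]
lug=near&(Z>.106)&(Z<.116)&(rel<-.022)
(cx,cy),wh,an=cv2.minAreaRect(P[lug][:,:2].astype(np.float32));print("lug",cx,cy,wh,an,"z",np.median(P[lug][:,2]))
l=np.array([cx,cy])-ctr[:2];ny=np.array([-dx[1],dx[0]])
print("seat-groove along,lat",l@dx[:2]+.033,l@ny)
fl=near&(Z>.083)&(Z<.092);print("flat z",np.percentile(P[fl][:,2],[5,50,95]),"rect",cv2.minAreaRect(P[fl][:,:2].astype(np.float32)))
q,_=optics.get_image("side");cv2.imwrite("pics/s10.png",cv2.resize(q[200:350,280:430,::-1],(600,600)))
```

```text
21.3667
shaft [ 0.6391 -0.1538  0.115 ] ((315.4263000488281, 371.4419860839844), (31.294532775878906, 36.05678176879883), 91.19551849365234)
lug 0.6094027161598206 -0.14606748521327972 (0.028214192017912865, 0.007740943226963282) 75.32637786865234 z 0.11189625925768085
seat-groove along,lat 0.002309889360973049 2.778145513084463e-05
flat z [0.0833 0.0874 0.0916] rect ((0.6050610542297363, -0.14579224586486816), (0.07343313843011856, 0.024860557168722153), 20.501136779785156)
```

View pics/w10.png

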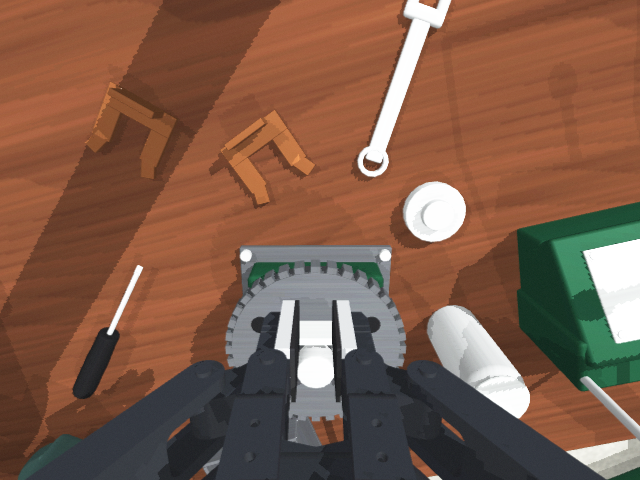

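View pics/s10.png

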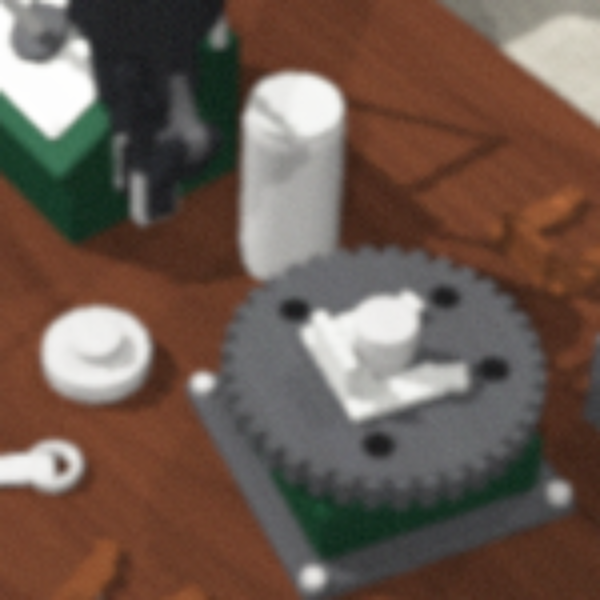

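The clip is home: its slot middle measures about 2 mm past the axis, sideways offset is about 0, and it lies flat on the gear. I'll check the lever and bystanders once more, then hand in.

Run:
```python
from h import *
np.set_printoptions(precision=4,suppress=True)
R=Rtilt(0);r.reach([.35,-.25,.33],quat(R))
out=[]
for n in("scene","side"):
    p,_=optics.get_image(n);cv2.imwrite(f"pics/{n}F.png",p[:,:,::-1]);c=cam(n)
    K,Rc,o=c;q=(np.array([.5965,.1775,.17])-o)@Rc;u=(K@q/q[2])[:2]
    x0,y0=(u-20).astype(int);g=p[y0:y0+40,x0:x0+40].max(2)
    L=cv2.connectedComponentsWithStats((g<50).astype(np.uint8));i=1+np.argmax(L[2][1:,4]);ce=L[3][i]+[x0,y0];print(n,"pred off",u,"seen",ce,L[2][i]);out.append((c,ce))
print(tri(*out),r.read_state()["contact_force"],r.read_state()["time_s"])
a=cv2.imread("pics/scene0.png");b=cv2.imread("pics/sceneF.png")
cv2.imwrite("pics/cmp.png",np.vstack([cv2.resize(i[180:330,130:490],(720,300)) for i in(a,b)]))
```

```text
scene pred off [382.7746 217.5865] seen [381.7143 218.5714] [19 20  3  4  7]
side pred off [274.6209 190.969 ] seen [274.4396 180.3236] [  0   0  40  24 853]
(array([0.6071, 0.1779, 0.1883]), [0.010827233934843437, 0.010827233934843404]) [ 0.2266  0.3564 -0.2507] 22.4333
```

View pics/cmp.png

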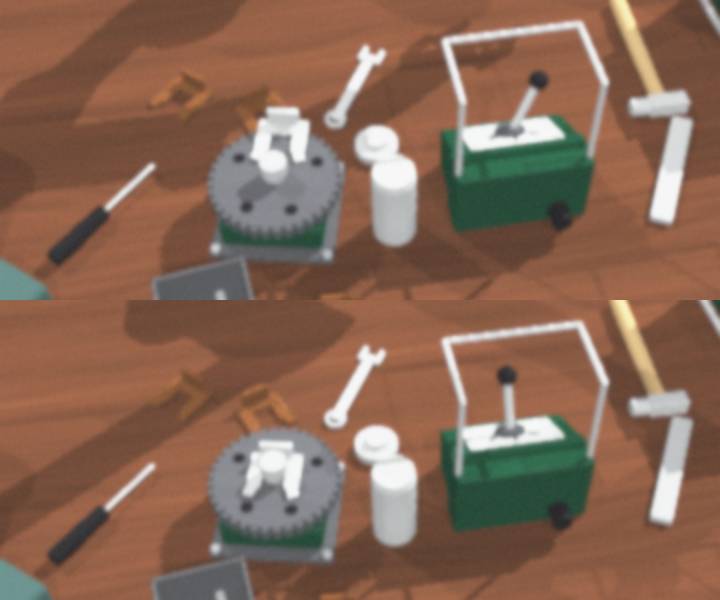

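The before/after view shows the lever upright at off (knob (382,217), predicted (383,218)), the clip around the shaft and the bystanders unmoved. The side-camera reading in this last check isn't usable: its dark mask filled most of the window, probably the arm behind the knob. I'm handing in.

```bash
python3 -c "
from workcell import r
r.finish_job()"
```

```text
the job is handed in; nothing more can be done
```

I brought the lever from forward to its off notch, then pushed the bare-metal clip into the shaft's groove, and handed the job in at about 22.5 s of 54 s. No verdict is reported.

**What went wrong:** my first pass at the knob missed without touching anything. The fingertips sit about 10 mm behind the TCP when shut, measured two ways, while the text and `r.tip_extent` give 25 mm ahead. I used my measurement from then on, and the second pass took the knob between the pads and carried it to off.

**Last checks:**
- **Lever:** in the scene camera the knob is within about 1 px of its predicted place at off. An earlier side view, taken just after the lever move, agreed to about 1 px. The side camera's final reading wasn't usable, because the dark mask filled most of its window, probably the arm behind the knob.
- **Clip:** the slot middle measured about 2.3 mm past the shaft's axis with no sideways offset, and the clip lies flat on the gear. That is slightly more than the stated 1 to 2 mm, but within the 5 mm limit and my measuring error. The push stopped on a force rise close to the expected home position.
- **Bystanders:** the before and after pictures show no visible movement.
- **Robot:** it was clear of everything at hand-in.

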